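# Load a slide carrier under the spring hold-down flap of a fluorescence imager

### The job

Load the microscope slide into the imager: with one fingertip press down and keep down the blue bar so that the spring-closed amber flap stays raised, and meanwhile with the other fingertip push the slide carrier along its lane, under the raised flap, until it is fully home against the end stop; only then let the flap come down to rest on the carrier, and move clear. Only press and push: do not lift the carrier, and leave the oil bottle, the grey can and the blue box where they stand.

Things in the scene. Friction and masses are not known exactly. Their poses are not given: they have to be found in the camera images.
- imager: Pale green imager, fixed, 280 (x) by 220 mm; origin on the bench; x runs along the lane in the pushing direction, y left, z up. 'Imager (x, y, z)' below means this frame, in mm. Grey deck at z 98; hump behind the stop up to z 128. Hinge line of the flap along x at y 32, z 124, between brackets 8 by 10 mm at x -111 and 56 (top z 130). Focus knobs on both sides, low down.
- lane_stop (a point): Foot of the end stop's face (15 mm high), mid-lane, on the lane floor: imager (45, 0, 110). The black lane floor is at z 110, 55 wide, centred on y 0, and runs straight from x -150 to this stop. Two aluminium guide rails along it, 5 high and 6.5 wide, leave 41 mm between them.
- flap (a joint): Angle in rad of the amber flap and its blue bar, one rocking piece: 0 shut, 0.55 fully open. Pressing the bar lifts the flap, which lies right of the hinge over the lane (imager x 0 to 50); shut, its foot hangs to 3 mm over the floor and blocks the carrier. Keep it at 0.3 or more while pushing. It rests on the loaded carrier at about 0.14. 2 N on the bar starts it, 4 N holds it open; it springs shut.
- bar (a point): Middle of the upper face of the blue press bar, 98 mm long (imager x -103 to -5), 28 wide, left of the hinge. Shut, it slopes up to the left by 0.5 rad, its middle at imager (-54, 63, 133); pressed to 0.5 rad it lies level, y 50 to 78, at z 118 (8 mm above the lane floor). A fingertip may press it anywhere and slide along it; nothing stands above it.
- carrier: Loose aluminium slide carrier in the lane: frame 90 (x) by 38 by 9 mm high, about 70 g. Origin on the underside; nose 43 mm ahead (+x), rear end 47 mm behind. A white push tab, 26 wide, 7 thick, stands at the rear end, up to 24 mm above the lane floor. It starts with its nose 6 to 24 mm short of the flap. Home (nose against the stop) its origin is at imager (2, 0, 110).
- push_face (a point): Middle of the rear face of the carrier's white push tab, the face to push on, 14 mm above the lane floor. With the carrier home it is at imager (-45, 0, 124), still 45 mm short of the flap.
- oil: Small amber immersion oil bottle, 24 mm across, 55 mm tall, standing on the imager's grey deck to the right of the lane. Origin at the middle of its underside. Leave alone.
- objective_can: Grey upright plastic can for a spare objective, 44 mm across, 68 mm tall, on the bench to the right of the imager. Origin at the middle of its underside. Leave alone.
- slide_box: Blue slide storage box, 86 by 101 mm, 35 mm tall, on the bench to the left of the imager. Origin at the middle of its underside. Leave alone.
Things that resemble listed ones, but are neither listed nor needed, are in the scene too. Several things have the shape of the carrier; the one meant has the colours described above.

How it is judged:
On the way, in this order (a step that is already met when the one before it is completed fails the run):
1. the flap is held raised (at least 0.25 rad) while the carrier's nose is still in front of it (value of joint flap above 0.25 rad and x of carrier in the frame of imager below -0.043 m), for 0.2 s.
2. the carrier is home against the end stop (within 3 mm) with the flap still held raised (at least 0.25 rad) (value of joint flap above 0.25 rad and x of carrier in the frame of imager above -0.001 m), for 0.1 s.
At the end, for the whole second after the job is handed in: The carrier lies flat in the lane with its nose within 3 mm of the end stop, at rest, and the released flap rests on its frame (flap between 0.08 and 0.2 rad) (x of carrier in the frame of imager between -0.001 and 0.005 m and y of carrier in the frame of imager between -0.004 and 0.004 m and z of carrier in the frame of imager between 0.107 and 0.113 m and angle between the x axis of carrier and the x axis of imager, either way round below 0.08 rad and value of joint flap between 0.08 and 0.2 rad and linear speed of carrier below 0.01 m/s); the robot touches nothing.
It fails at once if the carrier is lifted (10 mm) or tipped (z of carrier in the frame of imager above 0.12 m or angle between carrier's own z axis and vertical above 0.25 rad).
It fails at once if the flap is let down on the carrier while it is only part of the way in (x of carrier in the frame of imager between -0.035 and -0.004 m and value of joint flap below 0.16 rad).
It fails at once if the oil bottle, the can or the slide box is moved (20 mm) or tipped over (distance of any of oil, objective_can, slide_box from where it was at the start of the episode above 0.02 m or angle between any of oil, objective_can's own z axis and vertical above 0.4 rad).
It also fails if it takes over 42 s, if anything falls off the work surface, if the arm or the gripper's body presses on something with over 40 N, if the wrist force passes 120 N, or if a joint passes its speed limit or range.

### The arm

A 7-joint arm with a two-finger parallel gripper is mounted at the origin on the work surface. World frame = base frame: x ahead of the robot, y to its left, z up, the work surface at z = 0. Lengths are in m, angles in rad, forces in N, time in s.
With the tool pointing down it reaches from about 0.35 to 0.9 m from the base axis. Payload 8.1 kg.
Tool frame: the origin (TCP) lies at the very end of the fingers, on their centre line; the grasp point (between the pads) lies 19 mm behind it; z points along the fingers, y is the line along which they close (so a half turn about z gives the same grasp; the last joint's range is limited). The gripper opens to 92 mm and grips with 3 to 60 N. Pads are 19 mm wide; open, the fingers measure 130 mm over their backs; the gripper's body (75 mm by 190 mm) begins 47 mm behind the grasp point.
Start: joints at [1.206, 0.434, 0.025, 1.573, -0.012, 1.134, -0.075], TCP at [0.162, -0.604, 0.189] pointing down, gripper open.
Joint ranges: [-2.62, 2.62], [-0.44, 2.09], [-1.27, 1.32], [0.08, 2.57], [-1.32, 4.46], [0.12, 2], [-2.74, 2.74]. Speed limits (rad/s): [2.22, 2.22, 3.01, 3.01, 3.14, 3.14, 3.14].

### API

Orientations are given as a rotation vector (axis times angle).
In Python, from cell import arm gives the robot as it stands.
- The arm moves only by the tool jog_arm, never from a script. Its argument "rows" is a list of rows, each a list of 3 entries, a list of its own where there are three numbers: the shift along the world's x, y, z in cm, then the turn, a rotation vector about the world's x, y, z in degrees, then the opening, from 0 (shut) to 1 (fully open). A call has 1 to 8 rows; each row is the pose to reach, as a shift and turn from the pose commanded when the call began; what a row does not reach only later rows make up. A row lasts 1/8 s, in which the tool goes at most 62.5 mm and 10.7 degrees, less where a joint would pass 70% of its speed; a pose out of reach is approached as far as the arm can. A call with a gripper value outside its range is refused whole. The fingers move at their own pace and stop on an object; "newtons" is the grip in N (left out, the last holds). Time passes only in rows, so rows that repeat a pose let the fingers close. It gives the time, the measured TCP pose, the force, the opening and the grip force at its end, in the units of the state.
- arm.observe(): the state, without advancing time (a new reading comes with each control period).
- arm.get_image(name): name is "scene" or "top"; returns a dict with "img" (480x640x3 uint8, red, green, blue), "depth" (480x640 float32, m along the optical axis (not along the pixel's ray), 0 where there is no reading), "fx", "fy", "cx", "cy" (pixels), "rvec" (rotation vector, rad) and "tvec" (3), from world to camera coordinates, as OpenCV has them. Camera axes: x right, y down, z forward; pixel columns grow to the right and rows downward; lengths in m; the calibration is good to about 2 mm. A picture is of the moment at which its call begins.
- arm.sign_off(): hands the job in; it is judged then, once.
The state is a dict: "clock": time; "joints": joint angles; "dq": joint speeds; "joint_efforts": joint torques, N m; "position": TCP position; "ee_rot": TCP orientation; "force": force on the tool from outside, world axes, zero at the start; "ft_torque": the same for the moment, N m; "width": opening from 0.0 (shut) to 1.0 (fully open); "gripper_force": force on a finger pad.
Only numpy, scipy, OpenCV 4.12 (cv2) and the standard library are available. Lean on these libraries where they do the work, as an engineer would, in place of code of your own. Each camera call takes 0.05 s, during which the arm holds its last target. There are 200 camera calls.

## Working session

There is one attempt and no reset: what is moved stays moved. The work goes in short steps, Python scripts to look and compute and a tool call to move; the robot and the scene stay as the last step left them, time stands still between calls to the robot, and variables do not carry over. Pictures are saved under pics/ and viewed, at most 10 in all, crops included, and the job is handed in when it is done.

Besides the shell and the picture viewer there is one more tool, called after "Request:" by a JSON object that holds its "op" and its "data". jog_arm: Moves the arm, as the interface text tells. Its arguments: {"type":"object","properties":{"rows":{"type":"array","items":{"type":"array"}},"newtons":{"type":"number"}},"required":["rows"]}

```bash
mkdir -p pics; cat > h.py <<'E'
import numpy as np, cv2, pickle
from cell import arm
def grab(n,tag):
    d=arm.get_image(n); cv2.imwrite(f'pics/{tag}.png',d['img'][:,:,::-1]); pickle.dump(d,open(f'{tag}.pkl','wb')); return d
def load(tag): return pickle.load(open(f'{tag}.pkl','rb'))
def ray(d,u,v):
    R=cv2.Rodrigues(np.array(d['rvec'],float))[0]; t=np.array(d['tvec'],float).ravel()
    return -R.T@t, R.T@np.array([(u-d['cx'])/d['fx'],(v-d['cy'])/d['fy'],1.])
def plane(d,u,v,z):
    c,r=ray(d,u,v); return c+r*(z-c[2])/r[2]
def pt(d,u,v):
    c,r=ray(d,u,v); return c+r*d['depth'][int(v),int(u)]
E
python3 - <<'E'
from h import *
s=arm.observe(); print({k:np.round(v,3) for k,v in s.items()})
for n in('scene','top'):
    d=grab(n,n+'0'); print(n,d['fx'],ray(d,d['cx'],d['cy']))
E
```

```text
{'clock': np.float64(0.0), 'joints': array([ 1.206,  0.435,  0.025,  1.574, -0.012,  1.134, -0.075]), 'dq': array([ 0.001, -0.001, -0.002,  0.   , -0.002, -0.   , -0.   ]), 'joint_efforts': array([-2.0000e-03, -6.6785e+01,  9.8400e-01, -3.1445e+01, -6.1000e-02,
        4.3000e-02,  0.0000e+00]), 'position': array([ 0.162, -0.603,  0.189]), 'ee_rot': array([-3.113e+00, -4.100e-01,  1.000e-03]), 'force': array([ 0.205, -0.839,  0.589]), 'ft_torque': array([ 0.018, -0.015,  0.05 ]), 'gripper_force': np.float64(0.0), 'width': np.float64(1.001)}
scene 544.6529061336155 (array([ 1.04268667, -0.32052158,  0.82610005]), array([-0.52534209,  0.3865449 , -0.75802291]))
top 607.3654248987307 (array([0.40999099, 0.04236772, 1.10520565]), array([ 0.13920475, -0.00695129, -0.99023922]))
```

View pics/top0.png

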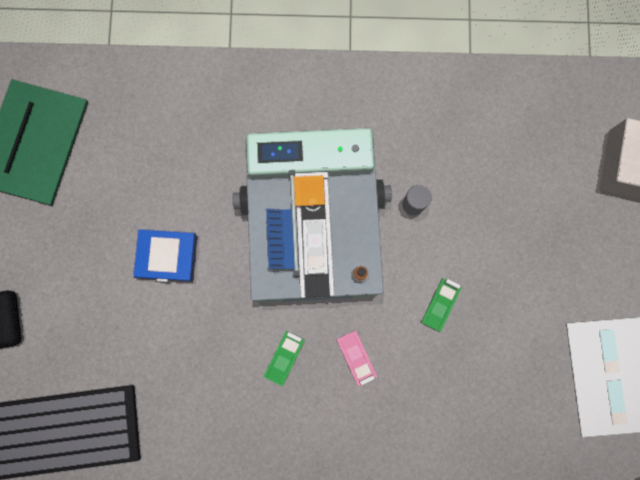

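View pics/scene0.png

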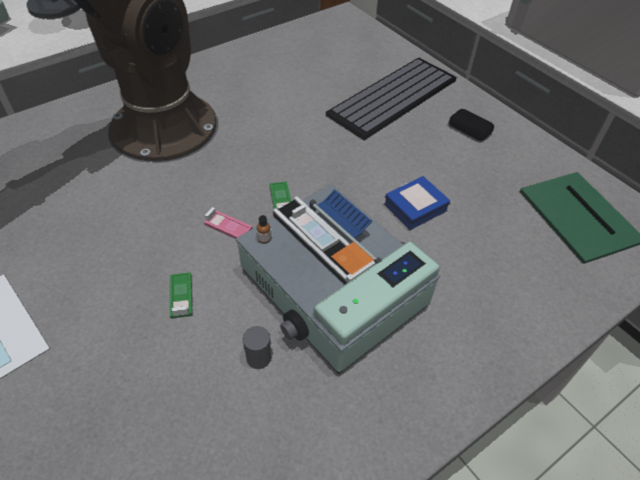

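The top view shows the imager at about (313, 215), with the lane running up the image (away from the robot). The flap is at (310, 190), the bar at (280, 240), the carrier at (316, 245) and the oil bottle at (361, 273). Next I'll measure the lane axis, bar and carrier.

```bash
python3 - <<'E'
from h import *
d=load('top0'); im=d['img']
cv2.imwrite('pics/crop.png',cv2.resize(im[165:305,240:395,::-1],None,fx=4,fy=4,interpolation=cv2.INTER_CUBIC))
hsv=cv2.cvtColor(im,cv2.COLOR_RGB2HSV)
roi=np.zeros(im.shape[:2],np.uint8); roi[165:305,245:390]=1
def blob(m,name,z):
    m=(m*roi).astype(np.uint8); n,l,st,c=cv2.connectedComponentsWithStats(m); i=1+st[1:,4].argmax()
    ct=max(cv2.findContours((l==i).astype(np.uint8),0,2)[0],key=cv2.contourArea)
    box=cv2.boxPoints(cv2.minAreaRect(ct)); print(name,st[i],'box px',box.round(1).tolist())
    print(np.array([plane(d,u,v,z) for u,v in box]).round(4)[:,:2].tolist(), pt(d,*c[i]).round(4))
blob(cv2.inRange(hsv,(105,120,50),(125,255,255))>0,'bar',.133)
blob(cv2.inRange(hsv,(8,180,150),(22,255,255))>0,'flap',.12)
blob(cv2.inRange(im,(0,0,0),(45,45,45))>0,'black',.11)
blob(cv2.inRange(hsv,(0,0,185),(180,40,255))>0,'white',.115)
for u,v in((318,290),(340,250),(312,150),(316,262),(316,240)): print(u,v,im[v,u],pt(d,u,v).round(4))
E
```

```text
bar [ 267  209   27   60 1324] box px [[266.1000061035156, 209.0], [291.1000061035156, 208.0], [293.6000061035156, 267.8999938964844], [268.6000061035156, 268.8999938964844]]
[[0.6053, 0.1275], [0.6079, 0.087], [0.51, 0.0802], [0.5075, 0.1202]] [0.557  0.1031 0.1302]
flap [295 177  29  28 699] box px [[294.5, 177.60000610351562], [321.79998779296875, 176.10000610351562], [323.20001220703125, 203.1999969482422], [295.8999938964844, 204.60000610351562]]
[[0.6623, 0.0834], [0.6658, 0.038], [0.6199, 0.0347], [0.6164, 0.0798]] [0.6413 0.0593 0.123 ]Traceback (most recent call last):
  File "<stdin>", line 13, in <module>
  File "<stdin>", line 7, in blob
ValueError: attempt to get argmax of an empty sequence
```

View pics/crop.png

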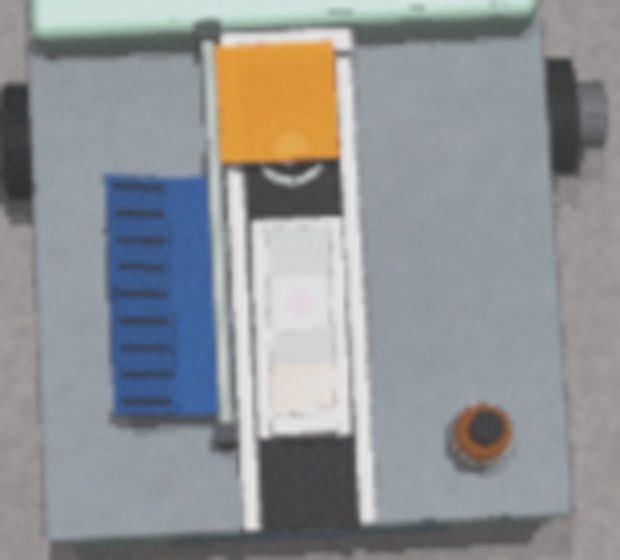

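The crop shows the rails' near end at crop row ~526 (x −150), with inner rail edges at columns 259 and 360. The carrier nose is at row ~218 and its rear at ~435. The flap's near edge is at ~162, and the bar spans rows 176–414.

```bash
python3 - <<'E'
from h import *
d=load('top0')
C=lambda u,v,z: plane(d,u/4+240-.4,v/4+165-.4,z)
Lb,Rb=C(259,529,.115),C(360,523,.115); Lt,Rt=C(243,170,.115),C(340,165,.115)
Lo,Ro=C(243,530,.115),C(374,521,.115); Rot=C(352,57,.115)
print('gaps',np.linalg.norm(Lb-Rb),np.linalg.norm(Lt-Rt),np.linalg.norm(Lo-Ro))
ax=[(Lt-Lb),(Rt-Rb),(Rot-Ro)]; print('yaw',[np.degrees(np.arctan2(a[1],a[0])) for a in ax])
bar=np.array([[.6053,.1275],[.6079,.087],[.51,.0802],[.5075,.1202]])
for a,b in((0,3),(1,2)): q=bar[a]-bar[b]; print('bar yaw',np.degrees(np.arctan2(q[1],q[0])),np.linalg.norm(q))
y=np.mean([np.arctan2(a[1],a[0]) for a in ax[1:]]+[np.arctan2(q[1],q[0])])
R=np.array([[np.cos(y),-np.sin(y)],[np.sin(y),np.cos(y)]])
end=(Lb+Rb)[:2]/2; o=end-R@[-.15,0]; print('yaw',np.degrees(y),'origin',o)
I=lambda p:(R.T@(p[:2]-o)*1000).round(1)
for n,u,v,z in[('Lt',243,170,.115),('Rt',340,165,.115),('Rot',352,57,.115),('flap near L',220,160,.120),('flap near R',337,162,.115),('flap far R',333,42,.115),('bar far R',207,178,.125),('bar near R',216,413,.125),('bar nearL',115,414,.14),('bar farL',107,176,.14),('carr noseL',253,221,.119),('noseR',345,216,.119),('rearL',270,436,.134),('rearR',340,434,.134),('bracket near',224,436,.13),('bracket far',208,28,.13),('oil top',486,428,.153)]: print(n,I(C(u,v,z)))
s=arm.observe(); Rt=cv2.Rodrigues(np.array(s['ee_rot']))[0]; print('tool y',Rt[:,1],np.degrees(np.arctan2(Rt[1,1],Rt[0,1])))
# scene check of rail end / lane stop
e=load('scene0'); 
def px(p):
    q=cv2.projectPoints(np.array([p]),np.array(e['rvec'],float),np.array(e['tvec'],float),np.array([[e['fx'],0,e['cx']],[0,e['fy'],e['cy']],[0,0,1]]),None)[0]; return q.ravel()
W=lambda x,y_,z: np.r_[o+R@[x/1e3,y_/1e3],z/1e3]
im=cv2.resize(e['img'][170:300,230:400,::-1],None,fx=4,fy=4,interpolation=cv2.INTER_CUBIC)
for p in[(-150,27,115),(-150,-27,115),(45,-27,115),(-103,50,125),(-5,50,125),(0,-20,118),(50,-20,118)]:
    u=(px(W(*p))-[230,170]+.4)*4; cv2.circle(im,tuple(int(k) for k in u),3,(0,0,255),-1)
cv2.imwrite('pics/scn.png',im)
E
```

```text
gaps 0.04116120030318236 0.04033732048245477 0.05341949423363616
yaw [np.float64(3.9908600229984956), np.float64(4.307568010611416), np.float64(3.7776343041739913)]
bar yaw 4.268762854243684 0.09807206533972862
bar yaw 3.973304883252344 0.0981358751935295
yaw 4.0195023993459165 origin [0.61618309 0.05210028]
Lt [-1.3 20.5]
Rt [ -1.1 -19.8]
Rot [ 44.7 -27.1]
flap near L [ 2.3 29.7]
flap near R [  0.3 -18.6]
flap far R [ 51.5 -19.5]
bar far R [-6.  35.3]
bar near R [-103.1   35.7]
bar nearL [-103.1   75.5]
bar farL [-6.4 75.1]
carr noseL [-23.7  17.3]
noseR [-23.4 -20.7]
rearL [-114.3   14.2]
rearR [-114.9  -13.9]
bracket near [-113.1   32.7]
bracket far [55.9 32. ]
oil top [-117.1  -71.1]
tool y [ 0.25872515 -0.96595    -0.0013787 ] -75.00555520415993
```

View pics/scn.png

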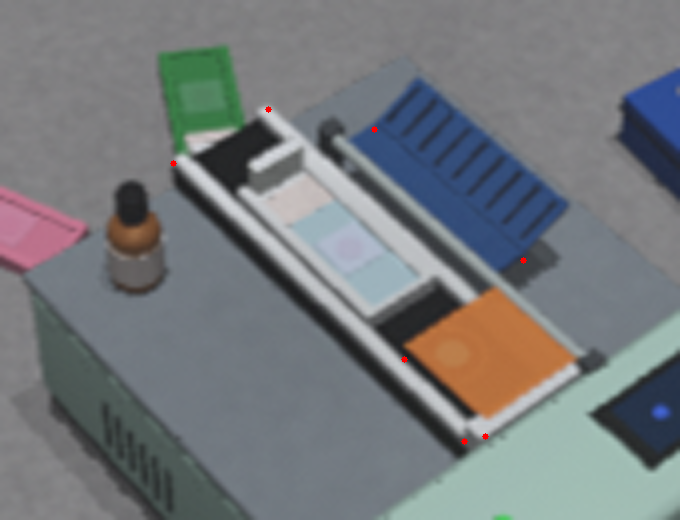

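The measurements agree: the gap is 41 mm, the bar 98 mm long, and the flap spans 0–50. The imager is at (0.616, 0.052) with a yaw of 4.0°, and the push face is at imager x −114. My plan is to yaw the tool so the bar finger leads the push finger by 40 mm.

Request:
{"op": "jog_arm", "data": {"rows": [[[0,0,5],[0,0,0],0.65],[[4,8,8],[0,0,9],0.65],[[7,13,8],[0,0,18],0.65],[[9,18,8],[0,0,27],0.65],[[12,23,8],[0,0,36],0.65],[[14,28,8],[0,0,46],0.65],[[17,33,8],[0,0,56],0.65],[[17,34,8],[0,0,69],0.65]]}}

```text
clock: 1.1
position: [0.3337, -0.2596, 0.2696]
ee_rot: [2.362, 2.071, 0.001]
force: [-1.1, -1.2, 0.3]
width: 0.652
gripper_force: 0.0
```

Request:
{"op": "jog_arm", "data": {"rows": [[[3,5,0],[0,0,9],0.65],[[6,11,0],[0,0,18],0.65],[[8,16,0],[0,0,27],0.65],[[11,21,0],[0,0,37],0.65],[[14,27,0],[0,0,47],0.65],[[16.9,33.7,0],[0,0,57],0.65],[[16.9,33.7,0],[0,0,69.5],0.65],[[16.9,33.7,0],[0,0,69.5],0.65]]}}

```text
clock: 2.1
position: [0.5005, 0.0745, 0.2689]
ee_rot: [-0.775, -3.043, -0.001]
force: [0.7, -0.8, -0.7]
width: 0.649
gripper_force: 0.0
```

```bash
cat >> h.py <<'E'
o=np.array([.61618,.0521]); _y=np.radians(4.02); RI=np.array([[np.cos(_y),-np.sin(_y)],[np.sin(_y),np.cos(_y)]])
def stat():
    s=arm.observe(); M=cv2.Rodrigues(np.array(s['ee_rot']))[0]
    print(s['clock'],'pos',np.round(s['position'],4),'imager',(RI.T@(np.array(s['position'])[:2]-o)*1e3).round(1),'yaw im',np.degrees(np.arctan2(M[1,1],M[0,1])).round(2)-4.02,'z',M[:,2].round(3),'w',s['width'],'F',np.round(s['force'],1),'j',np.round(s['joints'],2))
E
python3 -c "
from h import *
stat(); grab('scene','s1')"
```

```text
2.1 pos [0.5005 0.0745 0.2689] imager [-113.8   30.5] yaw im 57.39 z [-0.001  0.001 -1.   ] w 0.6494537235388427 F [ 0.7 -0.8 -0.7] j [ 0.38  0.28 -0.79  1.68  0.2   1.27  0.62]
```

Request:
{"op": "jog_arm", "data": {"rows": [[[0,0,-5],[0,0,2],0.65],[[0,0,-9],[0,0,2],0.65],[[0,0,-11.5],[0,0,2],0.65],[[0,0,-11.5],[0,0,2],0.65]]}}

```text
clock: 2.65
position: [0.4992, 0.071, 0.153]
ee_rot: [-0.734, -3.051, 0.004]
force: [0.2, 0.6, 0.6]
width: 0.651
gripper_force: 0.0
```

```bash
python3 -c "
from h import *
stat(); d=grab('scene','s2')
cv2.imwrite('pics/s2c.png',cv2.resize(d['img'][120:300,210:410,::-1],None,fx=3.3,fy=3.3,interpolation=cv2.INTER_CUBIC))"
```

```text
2.65 pos [0.4992 0.071  0.153 ] imager [-115.4   27. ] yaw im 58.93000000000001 z [-0.004 -0.002 -1.   ] w 0.6509647310692708 F [0.2 0.6 0.6] j [ 0.34  0.38 -0.76  1.86  0.31  1.02  0.55]
```

View pics/s2c.png

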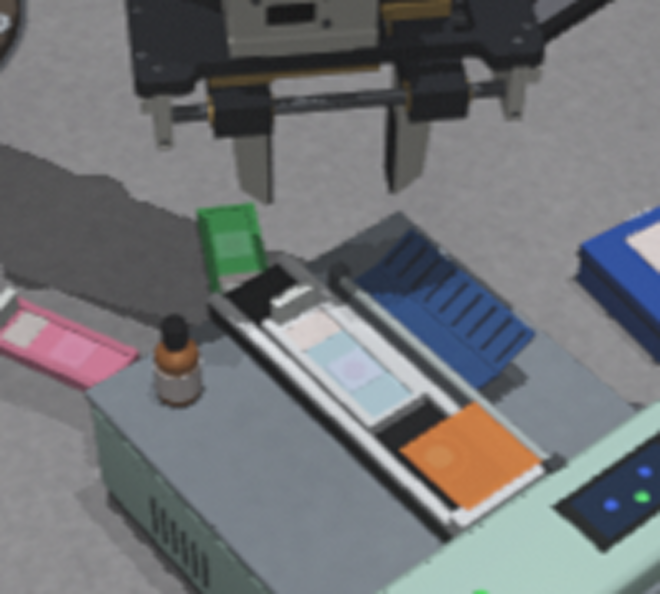

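The fingers appear to taper towards the pads. The tips are at crop (265, 200) and (395, 190). I'll compare these with the reported pose.

```bash
python3 -c "
from h import *
e=load('s2'); stat()
s=arm.observe(); M=cv2.Rodrigues(np.array(s['ee_rot']))[0]
K=np.array([[e['fx'],0,e['cx']],[0,e['fy'],e['cy']],[0,0,1]])
P=[np.array(s['position'])+M@[x,y,0] for y in(-.03,.03,-.049,.049) for x in(-.0095,.0095)]
q=cv2.projectPoints(np.array(P),np.array(e['rvec'],float),np.array(e['tvec'],float),K,None)[0][:,0]
print(((q-[210,120])*3.3).round(0).tolist())
for u,v in((262,190),(405,180),(395,182)): print(pt(e,u/3.3+210,v/3.3+120).round(4))
c=e['img'][130:190,270:350,::-1]; cv2.imwrite('pics/tip.png',cv2.resize(c,None,fx=8,fy=8,interpolation=cv2.INTER_CUBIC))
"
```

```text
2.7 pos [0.5003 0.0717 0.1544] imager [-114.3   27.7] yaw im 58.980000000000004 z [-0.001 -0.001 -1.   ] w 0.6516300574765698 F [0.9 0.4 1.1] j [ 0.34  0.38 -0.76  1.86  0.3   1.02  0.55]
[[275.0, 257.0], [270.0, 231.0], [388.0, 246.0], [382.0, 221.0], [238.0, 260.0], [234.0, 234.0], [424.0, 243.0], [418.0, 218.0]]
[0.4927 0.0353 0.2033]
[0.5247 0.1008 0.2002]
[0.5235 0.0954 0.2007]
```

View pics/tip.png

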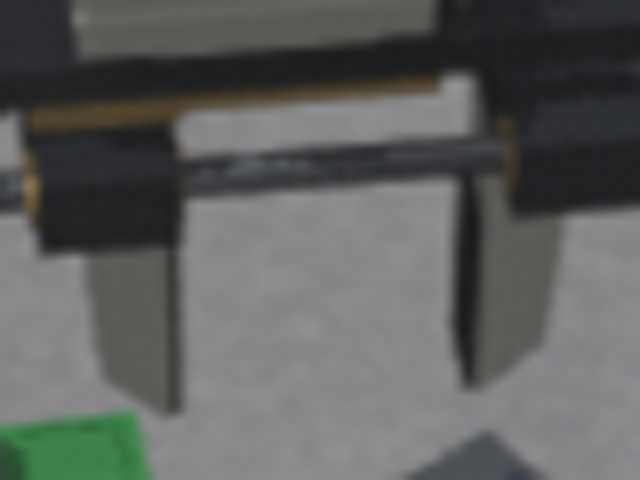

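```bash
python3 -c "
from h import *
e=grab('scene','s3'); stat()
def tips(e):
    vv,uu=np.mgrid[120:200,265:350]
    P=np.array([pt(e,u,v) for u,v in zip(uu.ravel(),vv.ravel())])
    q=np.c_[(P[:,:2]-o)@RI*1e3,P[:,2]*1e3]
    m=(q[:,2]>145)&(q[:,2]<235)
    for side in(0,1):
        k=m&((q[:,1]>25)==bool(side)); k=q[k]; 
        for z in range(145,235,10):
            b=k[(k[:,2]>=z)&(k[:,2]<z+10)]
            if len(b)>2: print(side,z,len(b),'x',b[:,0].min().round(1),b[:,0].max().round(1),'y',b[:,1].min().round(1),b[:,1].max().round(1))
for t in('s2','s3'): print(t); tips(load(t))
print(np.abs(load('s2')['img'][120:200,265:350].astype(int)-e['img'][120:200,265:350]).mean())
"
```

```text
2.75 pos [0.501  0.0723 0.1553] imager [-113.4   28.3] yaw im 59.03 z [ 0.001 -0.    -1.   ] w 0.6498846354189374 F [ 0.4 -0.1  0.4] j [ 0.34  0.38 -0.76  1.86  0.3   1.02  0.55]
s2
0 185 4 x -126.5 -125.5 y -8.0 -3.3
0 195 29 x -130.6 -123.1 y -15.5 -2.7
0 205 45 x -139.9 -123.3 y -19.1 -3.1
0 215 48 x -147.6 -123.6 y -18.6 -3.1
0 225 51 x -136.0 -122.3 y -19.3 -1.7
1 185 7 x -105.3 -90.7 y 48.6 55.5
1 195 44 x -108.2 -84.4 y 48.2 61.4
1 205 58 x -109.3 -82.9 y 47.7 61.4
1 215 55 x -110.0 -82.8 y 47.3 62.2
1 225 63 x -105.7 -82.3 y 47.9 64.1
s3
0 185 3 x -126.2 -123.7 y -7.1 -5.4
0 195 26 x -131.1 -122.5 y -14.1 -2.7
0 205 43 x -131.1 -122.7 y -17.3 -1.8
0 215 52 x -143.7 -120.9 y -18.9 -1.6
0 225 52 x -135.4 -122.4 y -18.8 -2.3
1 185 3 x -101.4 -90.6 y 49.4 54.2
1 195 32 x -103.0 -84.0 y 48.5 58.6
1 205 61 x -107.2 -82.6 y 48.7 63.1
1 215 58 x -108.5 -82.3 y 48.7 63.2
1 225 61 x -108.6 -80.4 y 48.4 63.6
4.206225490196078
```

```bash
python3 -c "
from h import *
e=grab('scene','s4'); stat()
for t in('s1','s2','s3','s4'):
    d=load(t); m=np.zeros(0)
    L=[]
    for u in range(260,360):
        for v in range(80,200):
            z=d['depth'][v,u]
            if z>0:
                p=pt(d,u,v); q=RI.T@(p[:2]-o)*1e3
                if p[2]>.158 and -150<q[0]<-75 and -25<q[1]<85: L.append(np.r_[q,p[2]*1e3])
    L=np.array(L); 
    for s in(0,1):
        k=L[(L[:,1]>27)==bool(s)]; print(t,s,len(k),k[k[:,2].argsort()[:4]].round(0).tolist())
"
```

```text
2.8 pos [0.5014 0.0727 0.1557] imager [-113.    28.6] yaw im 59.07000000000001 z [ 0.002 -0.    -1.   ] w 0.6488915551272605 F [-0.7 -0.3  0.7] j [ 0.34  0.38 -0.76  1.86  0.3   1.02  0.55]
s1 0 679 [[-125.0, 1.0, 307.0], [-126.0, -0.0, 307.0], [-125.0, -2.0, 308.0], [-125.0, -0.0, 309.0]]
s1 1 484 [[-89.0, 52.0, 308.0], [-89.0, 56.0, 308.0], [-90.0, 51.0, 310.0], [-93.0, 51.0, 310.0]]
s2 0 3251 [[-127.0, -3.0, 191.0], [-126.0, -6.0, 191.0], [-126.0, -8.0, 194.0], [-125.0, -4.0, 194.0]]
s2 1 1140 [[-105.0, 56.0, 191.0], [-96.0, 50.0, 192.0], [-91.0, 50.0, 193.0], [-92.0, 49.0, 193.0]]
s3 0 3234 [[-124.0, -5.0, 194.0], [-126.0, -6.0, 195.0], [-124.0, -7.0, 195.0], [-123.0, -4.0, 197.0]]
s3 1 1141 [[-93.0, 49.0, 194.0], [-101.0, 54.0, 194.0], [-91.0, 52.0, 194.0], [-88.0, 50.0, 195.0]]
s4 0 3247 [[-124.0, -3.0, 195.0], [-123.0, -2.0, 195.0], [-124.0, -1.0, 196.0], [-127.0, -7.0, 196.0]]
s4 1 1119 [[-92.0, 50.0, 194.0], [-96.0, 52.0, 195.0], [-104.0, 57.0, 195.0], [-88.0, 52.0, 196.0]]
```

The pictures show the fingertips about 38 mm above the reported TCP at both heights, while the xy position agrees. So I'll go by the images and the force reading for z, and approach slowly. I'll also widen the opening a little so the bar finger sits better on the bar.

Request:
{"op": "jog_arm", "data": {"rows": [[[0,0.3,-2],[0,0,0],0.76],[[0,0.3,-4],[0,0,0],0.76],[[0,0.3,-5.2],[0,0,0],0.76],[[0,0.3,-5.2],[0,0,0],0.76],[[0,0.3,-5.2],[0,0,0],0.76]]}}

```text
clock: 3.42
position: [0.5014, 0.0764, 0.1033]
ee_rot: [0.727, 3.055, 0.001]
force: [0.8, -0.3, 0.1]
width: 0.76
gripper_force: 0.0
```

```bash
python3 -c "
from h import *
stat(); d=grab('scene','s5')
cv2.imwrite('pics/s5c.png',cv2.resize(d['img'][150:270,250:390,::-1],None,fx=5,fy=5,interpolation=cv2.INTER_CUBIC))"
```

```text
3.425 pos [0.5014 0.0764 0.1033] imager [-112.8   32.3] yaw im 59.2 z [ 0.001  0.    -1.   ] w 0.7597560817377937 F [ 0.8 -0.3  0.1] j [ 0.3   0.44 -0.73  1.92  0.37  0.92  0.49]
```

View pics/s5c.png

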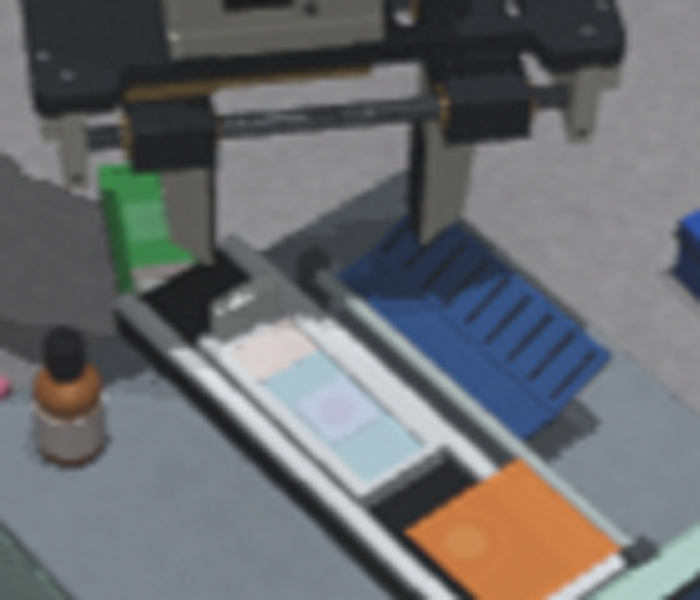

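The bar finger's tip is just above the bar at crop (430, 240). The push finger's tip, at (208, 262), is over the lane behind the tab. Pressing down now.

Request:
{"op": "jog_arm", "data": {"rows": [[[0,0,-0.6],[0,0,0],0.76],[[0,0,-1.2],[0,0,0],0.76],[[0,0,-1.2],[0,0,0],0.76]]}}

```text
clock: 3.85
position: [0.5007, 0.0763, 0.0901]
ee_rot: [-0.727, -3.056, -0.0]
force: [0.4, -0.1, 1.8]
width: 0.761
gripper_force: 0.9
```

Request:
{"op": "jog_arm", "data": {"rows": [[[0,0,-0.5],[0,0,0],0.76],[[0,0,-0.9],[0,0,0],0.76],[[0,0,-0.9],[0,0,0],0.76],[[0,0,-0.9],[0,0,0],0.76]]}}

```text
clock: 4.35
position: [0.5008, 0.0761, 0.0815]
ee_rot: [0.727, 3.056, -0.0]
force: [0.7, -0.8, 3.1]
width: 0.755
gripper_force: 1.5
```

```bash
python3 -c "
from h import *
stat(); d=grab('scene','s6')
cv2.imwrite('pics/s6c.png',cv2.resize(d['img'][150:270,250:390,::-1],None,fx=5,fy=5,interpolation=cv2.INTER_CUBIC))"
```

```text
4.35 pos [0.5008 0.0761 0.0815] imager [-113.4   32. ] yaw im 59.209999999999994 z [ 0. -0. -1.] w 0.755129293734425 F [ 0.7 -0.8  3.1] j [ 0.28  0.47 -0.71  1.94  0.4   0.87  0.46]
```

View pics/s6c.png

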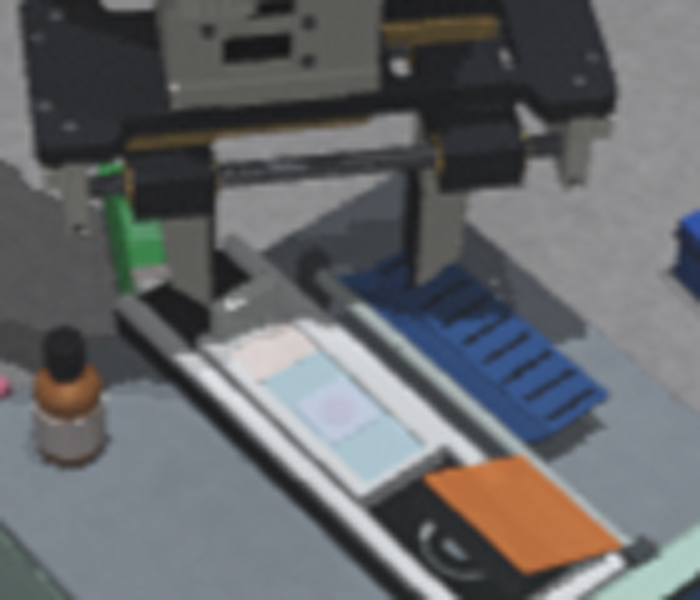

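The flap is clearly raised. I'll get its angle from the depth.

```bash
cat >> h.py <<'E'
def flap(tag):
    d=load(tag); hsv=cv2.cvtColor(d['img'],cv2.COLOR_RGB2HSV); m=cv2.inRange(hsv,(8,170,120),(20,255,255)); m[:225]=0; m[300:]=0; m[:,:310]=0; m[:,400:]=0
    m=cv2.erode(m,np.ones((3,3),np.uint8)); v,u=np.nonzero(m); P=np.array([pt(d,a,b) for a,b in zip(u,v)]); q=(P[:,:2]-o)@RI
    A=np.c_[q,np.ones(len(q))]; c=np.linalg.lstsq(A,P[:,2],rcond=None)[0]; print(tag,len(q),'slope y rad',np.arctan(c[1]).round(3),'x',c[0].round(3),'zmax',P[:,2].max().round(3))
E
python3 -c "
from h import *
flap('scene0');flap('s5');flap('s6')"
```

```text
Traceback (most recent call last):
  File "h.py", line 19, in flap
    m=cv2.erode(m,np.ones((3,3),np.uint8)); v,u=np.nonzero(m); P=np.array([pt(d,a,b) for a,b in zip(u,v)]); q=(P[:,:2]-o)@RI
                                                                                                               ~^^^^^^
IndexError: too many indices for array: array is 1-dimensional, but 2 were indexed
```

```bash
sed -i 's/(8,170,120),(20,255,255)/(5,120,90),(25,255,255)/' h.py; python3 -c "
from h import *
d=load('scene0');print(d['img'][258,352],cv2.cvtColor(d['img'],cv2.COLOR_RGB2HSV)[258,352])
flap('scene0');flap('s5');flap('s6')"
```

```text
[183 112  63] [ 12 167 183]
scene0 579 slope y rad -0.688 x 0.802 zmax 0.826
s5 584 slope y rad -0.608 x 0.675 zmax 0.826
s6 364 slope y rad -0.874 x 0.431 zmax 0.826
```

```bash
sed -i 's/; q=(P\[:,:2\]-o)@RI/; P=P[P[:,2]<.3]; q=(P[:,:2]-o)@RI/' h.py; python3 -c "
from h import *
flap('scene0');flap('s5');flap('s6')"
```

```text
scene0 576 slope y rad -0.007 x 0.006 zmax 0.131
s5 583 slope y rad 0.0 x 0.004 zmax 0.13
s6 362 slope y rad -0.486 x 0.003 zmax 0.153
```

The flap is at 0.486 rad, so I'll push along the lane.

Request:
{"op": "jog_arm", "data": {"rows": [[[0.5,0.03,0],[0,0,0],0.76],[[1,0.07,0],[0,0,0],0.76],[[1.5,0.1,0],[0,0,0],0.76],[[2,0.14,0],[0,0,0],0.76],[[2.5,0.18,0],[0,0,0],0.76],[[3,0.21,0],[0,0,0],0.76],[[3,0.21,0],[0,0,0],0.76]]}}

```text
clock: 5.28
position: [0.5317, 0.0785, 0.0816]
ee_rot: [0.727, 3.055, 0.001]
force: [0.8, -0.1, 2.6]
width: 0.76
gripper_force: 1.4
```

```bash
python3 -c "
from h import *
stat(); d=grab('scene','s7'); flap('s7')
cv2.imwrite('pics/s7c.png',cv2.resize(d['img'][150:270,250:390,::-1],None,fx=5,fy=5,interpolation=cv2.INTER_CUBIC))"
```

```text
5.275 pos [0.5317 0.0785 0.0816] imager [-82.4  32.2] yaw im 59.2 z [ 0.001  0.    -1.   ] w 0.7599206942379781 F [ 0.8 -0.1  2.6] j [ 0.26  0.51 -0.7   1.87  0.41  0.9   0.47]
s7 355 slope y rad -0.489 x 0.007 zmax 0.153
```

View pics/s7c.png

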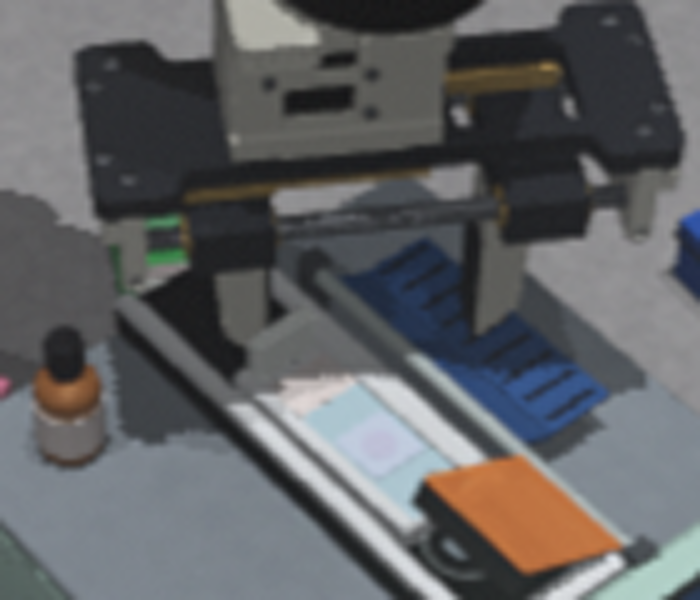

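The carrier is moving ahead of the push finger and its nose has reached the raised flap, which reads 0.489 rad.

Request:
{"op": "jog_arm", "data": {"rows": [[[0.5,0.03,0],[0,0,0],0.76],[[1,0.07,0],[0,0,0],0.76],[[1.5,0.1,0],[0,0,0],0.76],[[2,0.14,0],[0,0,0],0.76],[[2.5,0.18,0],[0,0,0],0.76],[[3,0.21,0],[0,0,0],0.76],[[3.5,0.25,0],[0,0,0],0.76],[[4,0.28,0],[0,0,0],0.76]]}}

```text
clock: 6.32
position: [0.5711, 0.0812, 0.0814]
ee_rot: [-0.727, -3.056, -0.0]
force: [-2.2, -0.4, 4.0]
width: 0.758
gripper_force: 1.8
```

Request:
{"op": "jog_arm", "data": {"rows": [[[0.2,0.01,0],[0,0,0],0.76],[[0.4,0.03,0],[0,0,0],0.76],[[0.4,0.03,0],[0,0,0],0.76]]}}

```text
clock: 6.7
position: [0.575, 0.0815, 0.0815]
ee_rot: [0.727, 3.056, 0.0]
force: [-2.4, -0.5, 2.8]
width: 0.76
gripper_force: 1.7
```

Request:
{"op": "jog_arm", "data": {"rows": [[[0.2,0.01,0],[0,0,0],0.76],[[0.3,0.02,0],[0,0,0],0.76],[[0.3,0.02,0],[0,0,0],0.76]]}}

```text
clock: 7.08
position: [0.5779, 0.0817, 0.0814]
ee_rot: [0.727, 3.056, 0.0]
force: [-2.7, -0.2, 3.2]
width: 0.765
gripper_force: 1.7
```

Request:
{"op": "jog_arm", "data": {"rows": [[[0.1,0.01,0],[0,0,0],0.76],[[0.2,0.01,0],[0,0,0],0.76],[[0.2,0.01,0],[0,0,0],0.76]]}}

```text
clock: 7.45
position: [0.5792, 0.0817, 0.0814]
ee_rot: [-0.727, -3.055, 0.001]
force: [-5.3, -0.3, 5.1]
width: 0.758
gripper_force: 3.3
```

```bash
python3 -c "
from h import *
stat(); d=grab('scene','s8'); flap('s8'); d=grab('top','t8'); 
c=d['img'][165:305,240:395,::-1]; e=load('s8')['img'][180:270,270:390,::-1]
cv2.imwrite('pics/s8c.png',np.hstack([cv2.resize(c,(400,361),interpolation=2),cv2.resize(e,(400,361),interpolation=2)]))"
```

```text
7.45 pos [0.5792 0.0817 0.0814] imager [-34.8  32.2] yaw im 59.22 z [-0.001 -0.    -1.   ] w 0.7576580643513091 F [-5.3 -0.3  5.1] j [ 0.23  0.58 -0.68  1.76  0.43  0.96  0.49]
s8 346 slope y rad -0.495 x 0.001 zmax 0.153
```

Force is starting to rise, so this looks like the stop. I'll push slightly more to confirm.

Request:
{"op": "jog_arm", "data": {"rows": [[[0.1,0.01,0],[0,0,0],0.76],[[0.2,0.01,0],[0,0,0],0.76],[[0.2,0.01,0],[0,0,0],0.76]]}}

```text
clock: 7.92
position: [0.5793, 0.0818, 0.0812]
ee_rot: [-0.726, -3.053, 0.003]
force: [-11.7, -0.1, 9.3]
width: 0.763
gripper_force: 6.7
```

```bash
python3 -c "
from h import *
stat(); d=grab('scene','s9'); flap('s9')
for u,v in((0,0),):pass
# tab top: bright pts z 0.128-0.14 in lane
L=[]
for v in range(190,290):
    for u in range(260,400):
        p=pt(d,u,v)
        if .127<p[2]<.138:
            q=RI.T@(p[:2]-o)*1e3
            if -13<q[1]<10 and -130<q[0]<-5: L.append(np.r_[q,p[2]*1e3])
L=np.array(L); print(len(L), L.min(0).round(1),L.max(0).round(1),np.median(L,0).round(1))"
```

```text
7.925 pos [0.5793 0.0818 0.0812] imager [-34.7  32.2] yaw im 59.22 z [-0.004 -0.001 -1.   ] w 0.762694833271054 F [-11.7  -0.1   9.3] j [ 0.23  0.58 -0.68  1.75  0.43  0.97  0.49]
s9 338 slope y rad -0.499 x 0.003 zmax 0.152
86 [-69.3 -12.9 127.2] [-38.5   9.5 137.8] [-42.1  -4.6 134.2]
```

The tool stopped dead at 11.7 N, and the tab is at x −42 (expected −41.5 at home), so the carrier is home. I'll back off 5 mm with the bar still pressed, then lift.

Request:
{"op": "jog_arm", "data": {"rows": [[[-0.4,-0.03,0],[0,0,0],0.76],[[-0.8,-0.05,0],[0,0,0],0.76],[[-0.8,-0.05,0],[0,0,0],0.76],[[-0.8,-0.05,1],[0,0,0],0.76],[[-0.8,-0.05,2],[0,0,0],0.76],[[-0.8,-0.05,3.5],[0,0,0],0.76],[[-0.8,-0.05,8],[0,0,0],0.76],[[-0.8,-0.05,12],[0,0,0],0.76]]}}

```text
clock: 8.98
position: [0.5735, 0.0816, 0.2035]
ee_rot: [-0.726, -3.056, -0.001]
force: [1.0, 0.5, -0.2]
width: 0.761
gripper_force: 0.0
```

Request:
{"op": "jog_arm", "data": {"rows": [[[-4,0,4],[0,0,0],0.76],[[-8,-3,8],[0,0,0],0.76],[[-10,-6,8],[0,0,0],0.76],[[-10,-10,8],[0,0,0],0.76],[[-10,-15,8],[0,0,0],0.76],[[-10,-20,8],[0,0,0],0.76],[[-10,-20,8],[0,0,0],0.76],[[-10,-20,8],[0,0,0],0.76]]}}

```text
clock: 9.98
position: [0.4737, -0.1178, 0.2819]
ee_rot: [0.727, 3.056, 0.001]
force: [-0.2, 1.1, 0.8]
width: 0.761
gripper_force: 0.0
```

```bash
python3 -c "
from h import *
stat(); d=grab('scene','s10'); flap('s10'); t=grab('top','t10')
c=t['img'][165:305,240:395,::-1]; e=d['img'][170:300,230:400,::-1]
cv2.imwrite('pics/s10c.png',np.hstack([cv2.resize(c,(400,361),interpolation=2),cv2.resize(e,(400,361),interpolation=2)]))"
```

```text
9.975 pos [ 0.4737 -0.1178  0.2819] imager [-154.1 -159.5] yaw im 59.239999999999995 z [ 0.     0.001 -1.   ] w 0.7612311859336538 F [-0.2  1.1  0.8] j [ 0.72  0.21 -0.7   1.71  0.14  1.27  1.09]
s10 532 slope y rad -0.142 x 0.004 zmax 0.136
```

View pics/s10c.png

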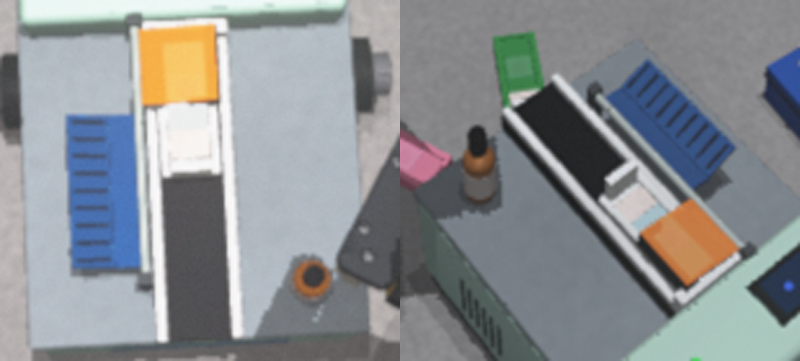

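The flap rests at 0.142 rad on the carrier, which is home (tab at left-panel row ~170). The bottle hasn't moved and the arm is clear, so I'm handing it in.

```bash
python3 -c "
from cell import arm
print(arm.sign_off())"
```

```text
the job is handed in; nothing more can be done
None
```

The slide carrier is home against the end stop, the flap rests on it at about 0.14 rad, the arm is clear, and the job is handed in; the hand-in returned no verdict.

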